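# Tug-test the retaining posts of a lab shaker

### The arm

A 6-joint arm with a two-finger parallel gripper is mounted at the origin on the work surface. World frame = base frame: x ahead of the robot, y to its left, z up, the work surface at z = 0. Lengths are in m, angles in rad, forces in N, time in s.
With the tool pointing down it reaches from about 0.375 to 0.9 m from the base axis. Payload 3.1 kg.
Tool frame: the origin (TCP) lies midway between the tips of the shut fingers; the grasp point (between the pads) lies 19 mm behind it (manip.grasp_offset is the distance from the TCP to the grasp point, in m); z points along the fingers, y is the line along which they close (so a half turn about z gives the same grasp; the last joint's range is limited). The gripper opens to 85 mm and grips with 20 to 120 N. Pads are 22 mm wide; open, the fingers measure 114 mm over their backs; the gripper's body (76 mm by 85 mm) begins 54 mm behind the grasp point. The pads swing forward as they close: fully open they stand 13 mm farther back than shut.
Start: joints at [-1.518, 0.527, 1.433, -0, 1.181, -0.178], TCP at [0.143, -0.608, 0.195] pointing down, gripper open.
Joint ranges: [-3.08, 3.08], [-0.75, 2.2], [0.22, 2.44], [-1.43, 4.57], [0, 2.65], [-2.85, 2.85]. Speed limits (rad/s): [2.79, 2.79, 3.14, 3.14, 3.14, 3.14].

### API

Orientations are given as a unit quaternion [x, y, z, w].
In Python, from station import sensors, cams, order, manip gives the robot as it stands.
- The arm moves only by the tool move_arm, never from a script. Its argument "targets" is a list of rows, each an object of numbers: "dx", "dy", "dz": the shift along the world's x, y, z normalised to -1 to 1, where 1 is 25 mm; "rx", "ry", "rz": the turn, a rotation vector about the world's x, y, z normalised to -1 to 1, where 1 is 30 degrees. A call has exactly 10 rows; each row shifts and turns the commanded pose from where the row before left it; what a row does not reach is not made up. A row lasts 1/8 s, in which the tool goes at most 62.5 mm and 10.7 degrees, less where a joint would pass 70% of its speed; a pose out of reach is approached as far as the arm can. A call with a number of a shift or a turn outside -1 to 1 is refused whole. A call with a gripper value outside its range is refused whole. "claw" is the opening in per cent of the stroke, from 0 (shut) to 100 (fully open), set as the call begins (left out, the last holds). The fingers move at their own pace and stop on an object; "newtons" is the grip in N (left out, the last holds). Time passes only in rows, so rows that do not move let the fingers close, or fill a call up. It gives the time, the measured TCP pose, the force, the opening and the grip force at its end, in the units of the state.
- sensors.sense(): the state, without advancing time (a new reading comes with each control period).
- cams.snapshot(name): name is "scene" or "top" or "wrist"; returns the picture (420x560x3 uint8, red, green, blue); there is no depth.
- cams.camera_model(name): a dict with "fx", "fy", "cx", "cy" (pixels), "distortion" ([k1, k2, p1, p2, k3] as OpenCV has them; the pictures are not rectified), "extrinsics" (4x4, takes a point from world to camera coordinates). Camera axes: x right, y down, z forward; pixel columns grow to the right and rows downward; lengths in m; the calibration is good to about 2 mm. A picture is of the moment at which its call begins: read the wrist's pose just before it. camera_model takes no time and is no camera call; for the wrist camera it gives the pose at the moment of the call.
- order.sign_off(): hands the job in; it is judged then, once.
The state is a dict: "t": time; "q": joint angles; "qd": joint speeds; "tau": joint torques, N m; "tcp_pos": TCP position; "tool_rot": TCP orientation; "force": force on the tool from outside, world axes, zero at the start; "ft_torque": the same for the moment, N m; "finger_gap": opening from 0.0 (shut) to 1.0 (fully open); "gripper_force": force on a finger pad.
Only numpy, scipy, OpenCV 4.12 (cv2) and the standard library are available. Lean on these libraries where they do the work, as an engineer would, in place of code of your own. Each camera call takes 0.05 s, during which the arm holds its last target. There are 200 camera calls.

### The job

Before the shaker is run, check that its three snap-in posts are retained: one at a time, blue, then white, then orange, grip the post and pull it up with about 12 N for a second (the socket rises on its spring until the green band shows, never far into the red). Let a post that holds back down until it stands fully home; a post that comes away goes into the red tray before you test the next. Leave the microplate, bottle and marker where they are.

Things in the scene. Friction and masses are not known exactly. Their poses are not given: they have to be found in the camera images.
- post_blue: post with blue round head (24 mm across, from 44 to 72 mm above its foot) on a 12 mm steel shank; foot flange 20 mm across; 60 g. Origin: centre of the foot's underside, z up the post. Home: upright, foot on the deck, in a socket. A catch stops it after about 3 mm of free lift; if the catch is gone (looks the same) it slides out freely, foot clear after 28 mm
- post_white: post with white round head (24 mm across, from 44 to 72 mm above its foot) on a 12 mm steel shank; foot flange 20 mm across; 60 g. Origin: centre of the foot's underside, z up the post. Home: upright, foot on the deck, in a socket. A catch stops it after about 3 mm of free lift; if the catch is gone (looks the same) it slides out freely, foot clear after 28 mm
- post_orange: post with orange round head (24 mm across, from 44 to 72 mm above its foot) on a 12 mm steel shank; foot flange 20 mm across; 60 g. Origin: centre of the foot's underside, z up the post. Home: upright, foot on the deck, in a socket. A catch stops it after about 3 mm of free lift; if the catch is gone (looks the same) it slides out freely, foot clear after 28 mm
- deck (a point): centre of the top face of the fixed white shaker's deck, 220 mm (x) by 240 mm (y), 90 mm above the bench; z up. Posts stand at x = -60 mm, y = +75, 0, -75 mm here (colours change places), each in a grey round socket 36 mm across, 28 mm tall, held down by a spring, free to slide up; the microplate lies on the +x half
- tray: red open tray on the bench, fixed, 150 mm along its x, 120 mm along its y, 35 mm tall, walls and floor 4 to 5 mm thick; origin at the centre of its underside, z up
- microplate: clear microplate (85 x 127 x 14 mm) lying loose on the deck; bystander; origin at the centre of its underside
- reagent: glass reagent bottle with blue cap, 56 mm across, 120 mm tall, standing loose on the bench; bystander; origin at the centre of its underside
- marker: flat white marker with black cap, 125 x 20 x 13 mm, lying loose on the bench along its x; bystander; origin at the middle of its underside
- socket_a (a joint): lift of one of the three sockets off the deck (m, 0 at rest, stop at 0.016); which place it has changes and cannot be seen. Spring 1500 N/m: with the weights, a pull of 9 N lifts it about 5 mm, 12 N 7 mm. As it rises a band shows at its foot: white to 5 mm, green 5 to 10.5 mm (about 9 to 17 N), then red
- socket_b (a joint): lift of one of the three sockets off the deck (m, 0 at rest, stop at 0.016); which place it has changes and cannot be seen. Spring 1500 N/m: with the weights, a pull of 9 N lifts it about 5 mm, 12 N 7 mm. As it rises a band shows at its foot: white to 5 mm, green 5 to 10.5 mm (about 9 to 17 N), then red
- socket_c (a joint): lift of one of the three sockets off the deck (m, 0 at rest, stop at 0.016); which place it has changes and cannot be seen. Spring 1500 N/m: with the weights, a pull of 9 N lifts it about 5 mm, 12 N 7 mm. As it rises a band shows at its foot: white to 5 mm, green 5 to 10.5 mm (about 9 to 17 N), then red
There are look-alikes about, which are no part of the job. What is shaped like the tray but yellow is not meant. Several things have the shape of the post_orange; the one meant has the colours described above.

How it is judged:
On the way, in this order (a step that is already met when the one before it is completed fails the run):
1. the blue post is tugged: either it holds, lifted 6 to 20 mm from its home height with a socket standing 5 to 10.5 mm up on its spring, for 0.7 s, or it has come away and lies in the red tray ((((value of joint socket_a between 0.005 and 0.0105 m or value of joint socket_b between 0.005 and 0.0105 m or value of joint socket_c between 0.005 and 0.0105 m) and z of post_blue in the frame of deck between 0.006 and 0.02 m) or (x of post_blue in the frame of tray between -0.07 and 0.07 m and y of post_blue in the frame of tray between -0.055 and 0.055 m and z of post_blue in the frame of tray between -0.002 and 0.035 m))), for 0.7 s.
2. the white post is tugged: either it holds, lifted 6 to 20 mm from its home height with a socket standing 5 to 10.5 mm up on its spring, for 0.7 s, or it has come away and lies in the red tray ((((value of joint socket_a between 0.005 and 0.0105 m or value of joint socket_b between 0.005 and 0.0105 m or value of joint socket_c between 0.005 and 0.0105 m) and z of post_white in the frame of deck between 0.006 and 0.02 m) or (x of post_white in the frame of tray between -0.07 and 0.07 m and y of post_white in the frame of tray between -0.055 and 0.055 m and z of post_white in the frame of tray between -0.002 and 0.035 m))), for 0.7 s.
3. the orange post is tugged: either it holds, lifted 6 to 20 mm from its home height with a socket standing 5 to 10.5 mm up on its spring, for 0.7 s, or it has come away and lies in the red tray ((((value of joint socket_a between 0.005 and 0.0105 m or value of joint socket_b between 0.005 and 0.0105 m or value of joint socket_c between 0.005 and 0.0105 m) and z of post_orange in the frame of deck between 0.006 and 0.02 m) or (x of post_orange in the frame of tray between -0.07 and 0.07 m and y of post_orange in the frame of tray between -0.055 and 0.055 m and z of post_orange in the frame of tray between -0.002 and 0.035 m))), for 0.7 s.
At the end, for the whole second after the job is handed in: The post that came away is in the red tray (foot centre inside the walls, under 35 mm up); the other two stand upright (0.12 rad) and fully home, foot within 3 mm of the deck; all sockets are down (under 2 mm); all released and at rest ((((x of post_blue in the frame of tray between -0.07 and 0.07 m and y of post_blue in the frame of tray between -0.055 and 0.055 m and z of post_blue in the frame of tray between -0.002 and 0.035 m) and (z of post_white in the frame of deck between -0.003 and 0.003 m and x of post_white in the frame of deck between -0.07 and -0.05 m and angle between post_white's own z axis and vertical below 0.12 rad) and (z of post_orange in the frame of deck between -0.003 and 0.003 m and x of post_orange in the frame of deck between -0.07 and -0.05 m and angle between post_orange's own z axis and vertical below 0.12 rad)) or ((x of post_white in the frame of tray between -0.07 and 0.07 m and y of post_white in the frame of tray between -0.055 and 0.055 m and z of post_white in the frame of tray between -0.002 and 0.035 m) and (z of post_blue in the frame of deck between -0.003 and 0.003 m and x of post_blue in the frame of deck between -0.07 and -0.05 m and angle between post_blue's own z axis and vertical below 0.12 rad) and (z of post_orange in the frame of deck between -0.003 and 0.003 m and x of post_orange in the frame of deck between -0.07 and -0.05 m and angle between post_orange's own z axis and vertical below 0.12 rad)) or ((x of post_orange in the frame of tray between -0.07 and 0.07 m and y of post_orange in the frame of tray between -0.055 and 0.055 m and z of post_orange in the frame of tray between -0.002 and 0.035 m) and (z of post_blue in the frame of deck between -0.003 and 0.003 m and x of post_blue in the frame of deck between -0.07 and -0.05 m and angle between post_blue's own z axis and vertical below 0.12 rad) and (z of post_white in the frame of deck between -0.003 and 0.003 m and x of post_white in the frame of deck between -0.07 and -0.05 m and angle between post_white's own z axis and vertical below 0.12 rad))) and value of joint each of socket_a, socket_b, socket_c below 0.002 m and linear speed of each of post_blue, post_white, post_orange below 0.03 m/s); the robot touches nothing.
It fails at once if a socket is pulled up more than 13 mm, well into the red (about 20 N) (value of joint any of socket_a, socket_b, socket_c above 0.013 m).
It fails at once if the microplate is moved by more than 20 mm (distance of microplate from where it was at the start of the episode above 0.02 m).
It fails at once if the reagent is moved by more than 20 mm (distance of reagent from where it was at the start of the episode above 0.02 m).
It fails at once if the marker is moved by more than 20 mm (distance of marker from where it was at the start of the episode above 0.02 m).
It also fails if it takes over 72 s, if anything falls off the work surface, if the arm or the gripper's body presses on something with over 40 N, if the wrist force passes 120 N, or if a joint passes its speed limit or range.

## Working session

There is one attempt and no reset: what is moved stays moved. The work goes in short steps, Python scripts to look and compute and a tool call to move; the robot and the scene stay as the last step left them, time stands still between calls to the robot, and variables do not carry over. Pictures are saved under pics/ and viewed, at most 10 in all, crops included, and the job is handed in when it is done.

Besides the shell and the picture viewer there is one more tool, called after "Call:" as name([rows], argument=value, ...), one row to a line, values as JSON. move_arm: Moves the arm, as the interface text tells. Scaled input: -1 to 1 covers 25 mm each way for a shift and 30 degrees each way for a turn. Its arguments: {"type":"object","properties":{"targets":{"type":"array"},"claw":{"type":"number"},"newtons":{"type":"number"}},"required":["targets"]}

```bash
mkdir -p pics; ls; python3 - <<'E'
from station import sensors,cams,order,manip
import cv2,numpy as np
s=sensors.sense();print(s['t'],s['tcp_pos'],s['tool_rot'],s['force'],s['finger_gap'],manip.grasp_offset)
for n in ("scene","top"):
    im=cams.snapshot(n);cv2.imwrite(f"pics/{n}0.png",im[:,:,::-1])
    m=cams.camera_model(n);print(n,m)
E
```

```text
pics
0.0 [ 0.14296213 -0.60762247  0.1941173 ] [ 9.93349893e-01  1.15129558e-01  8.15070334e-05 -1.08099326e-03] [-0.19531459 -0.45604882 -0.58321791] 1.0008190787307847 0.0187
scene {'fx': 534.3520608863349, 'fy': 534.3520608863349, 'cx': 272.40663299041734, 'cy': 206.63051974706423, 'distortion': array([0.04463528, 0.        , 0.        , 0.        , 0.        ]), 'extrinsics': array([[-0.32390648,  0.94594921, -0.01626946,  0.22180027],
       [ 0.67562729,  0.21923813, -0.70389091, -0.27796487],
       [-0.66227816, -0.23898691, -0.71012174,  1.48940965],
       [ 0.        ,  0.        ,  0.        ,  1.        ]])}
top {'fx': 459.6840463065122, 'fy': 459.6840463065122, 'cx': 280.9891361092611, 'cy': 205.05385517862697, 'distortion': array([0.00727973, 0.        , 0.        , 0.        , 0.        ]), 'extrinsics': array([[-0.01442719, -0.99988582,  0.00449386, -0.05562345],
       [-0.99753939,  0.01408467, -0.06867892,  0.51588659],
       [ 0.06860779, -0.00547364, -0.99762869,  1.20970503],
       [ 0.        ,  0.        ,  0.        ,  1.        ]])}
```

View pics/scene0.png

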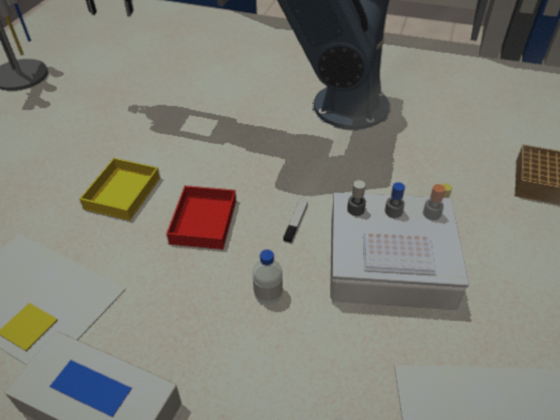

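View pics/top0.png

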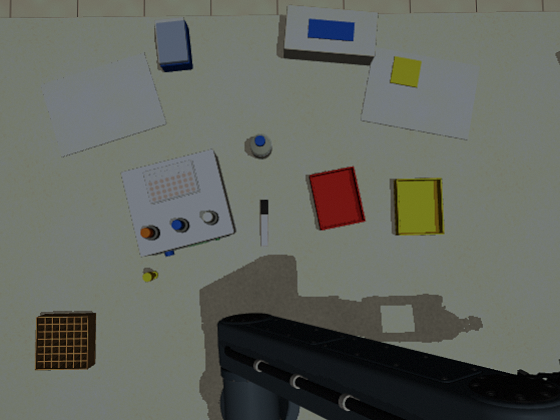

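Scene picture: the heads are white (358,187), blue (397,190) and orange (437,193) on the deck. The red tray is at (203,217), the yellow decoy tray at (120,188), and a yellow-headed look-alike post stands on the bench behind the orange one at (447,189). In the top picture, orange is (148,232), blue (179,225), white (208,216), the yellow look-alike (150,275), the red tray (336,198) and the yellow tray (418,207).

Next I'll measure, with an enlarged crop to confirm.

```bash
cat > h.py <<'E'
import cv2,numpy as np
from station import sensors,cams,order,manip
def und(m,p):
    K=np.array([[m['fx'],0,m['cx']],[0,m['fy'],m['cy']],[0,0,1.]])
    return cv2.undistortPoints(np.array(p,float).reshape(-1,1,2),K,np.array(m['distortion'])).reshape(-1,2)
def ray(m,p):
    E=m['extrinsics'];d=np.c_[und(m,p),np.ones(len(np.reshape(p,(-1,2))))]@E[:3,:3]
    return -E[:3,:3].T@E[:3,3],d
def plane(m,p,z):
    c,d=ray(m,p);return c+d*((z-c[2])/d[:,2])[:,None]
def tri(m1,p1,m2,p2):
    X=cv2.triangulatePoints(m1['extrinsics'][:3],m2['extrinsics'][:3],und(m1,p1).T,und(m2,p2).T)
    return (X[:3]/X[3]).T
def proj(m,P):
    K=np.array([[m['fx'],0,m['cx']],[0,m['fy'],m['cy']],[0,0,1.]]);E=m['extrinsics']
    return cv2.projectPoints(np.array(P,float).reshape(-1,1,3),cv2.Rodrigues(E[:3,:3])[0],E[:3,3],K,np.array(m['distortion']))[0].reshape(-1,2)
def blob(hsv,lo,hi,box):
    x0,y0,x1,y1=box;k=cv2.inRange(hsv,np.array(lo),np.array(hi))[y0:y1,x0:x1]
    n,l,st,c=cv2.connectedComponentsWithStats(k)
    i=1+np.argmax(st[1:,4]);return c[i]+[x0,y0],st[i]+np.array([x0,y0,0,0,0])
E
python3 - <<'E'
from h import *
I={n:cv2.imread(f"pics/{n}0.png") for n in("scene","top")};M={n:cams.camera_model(n) for n in I}
H={n:cv2.cvtColor(I[n],cv2.COLOR_BGR2HSV) for n in I}
R={'blue':((105,120,50),(130,255,255)),'orange':((3,90,80),(16,255,255)),'white':((0,0,110),(180,70,255)),'red':((0,180,60),(5,255,255))}
B={'blue':((385,175,408,205),(168,215,190,237)),'orange':((425,178,443,210),(136,222,160,242)),'red':((150,170,250,260),(300,155,375,240))}
for k,(bs,bt) in B.items():
    a,sa=blob(H['scene'],*R[k],bs);b,sb=blob(H['top'],*R[k],bt)
    print(k,a.round(1),sa,b.round(1),sb,tri(M['scene'],a,M['top'],b).round(4), plane(M['top'],b,.16).round(3))
print('white',tri(M['scene'],[358.5,187],M['top'],[208,216]))
print('deck corners',plane(M['top'],[(121,172),(213,151),(233,234),(141,255)],.09).round(3).tolist())
k=cv2.inRange(H['top'],*map(np.array,R['red']));r=cv2.minAreaRect(np.argwhere(k[150:240,300:375])[:,::-1].astype(np.float32)+np.float32([300,150]));print(r,plane(M['top'],cv2.boxPoints(r),.035).round(3).tolist())
c=np.hstack([cv2.resize(I['scene'][165:235,330:470],(560,280)),]);d=cv2.resize(I['top'][190:290,100:300],(560,280));cv2.imwrite('pics/crop0.png',np.vstack([c,d]))
E
```

```text
blue [397.5 190.2] [393 183  11  16 143] [176.3 224.4] [172 220  10  10  82] [[0.4639 0.1837 0.1529]] [[0.463 0.184 0.16 ]]
orange [437.8 188.5] [433 184  10  11  81] [144.8 232.3] [141 228   9  10  74] [[0.4461 0.2553 0.1621]] [[0.446 0.258 0.16 ]]
red [202.1 217.5] [ 168  187   67   62 3001] [336.1 198.3] [ 310  167   55   63 2401] [[ 0.5322 -0.213   0.0155]] [[ 0.519 -0.193  0.16 ]]
white [[0.48223141 0.10986622 0.15609438]]
deck corners [[0.599, 0.339, 0.09], [0.65, 0.108, 0.09], [0.439, 0.058, 0.09], [0.39, 0.288, 0.09]]
((336.7705993652344, 197.78515625), (56.137855529785156, 45.064796447753906), 78.11134338378906) [[0.593, -0.138, 0.035], [0.616, -0.255, 0.035], [0.47, -0.282, 0.035], [0.447, -0.166, 0.035]]
```

View pics/crop0.png

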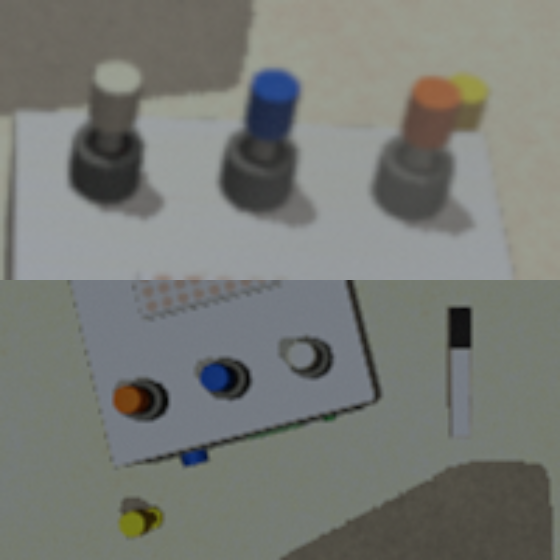

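The crop confirms it. White, blue and orange heads stand in sockets on the deck, while the yellow-headed one stands on the bench and is a look-alike, so the orange one at scene (437,193), top (148,232) is meant.

The measurements agree:
- **Deck:** centre (0.520, 0.198), yaw about 13.5°.
- **Predicted posts:** (0.461, 0.184), (0.444, 0.257) and (0.479, 0.111), within 4 mm of the triangulated ones.
- **Head centres:** z about 0.15–0.16, against an expected 0.148.
- **Tray:** (0.532, -0.210), yaw about 11°.

Moving towards blue.

Call:
move_arm([
  {"dx": 1, "dy": 1, "dz": 1},
  {"dx": 1, "dy": 1, "dz": 1},
  {"dx": 1, "dy": 1},
  {"dx": 1, "dy": 1},
  {"dx": 1, "dy": 1},
  {"dx": 1, "dy": 1},
  {"dx": 1, "dy": 1},
  {"dx": 1, "dy": 1},
  {"dx": 1, "dy": 1},
  {"dx": 1, "dy": 1},
], claw=55, newtons=70)

```text
schema error: expected keys dx, dy, dz, rx, ry, rz
```

Call:
move_arm([
  {"dx": 0.9, "dy": 1},
  {"dx": 0.9, "dy": 1},
  {"dx": 0.9, "dy": 1},
  {"dy": 1},
  {"dy": 1},
  {"dy": 1},
  {"dy": 1},
  {"dy": 1},
  {"dy": 1},
  {"dy": 1},
])

```text
schema error: expected keys dx, dy, dz, rx, ry, rz
```

Call:
move_arm([
  {"dy": 1},
  {"dy": 1},
  {"dy": 1},
  {"dy": 1},
  {"dy": 1},
  {"dy": 1},
  {"dy": 1},
  {"dy": 1},
  {"dy": 1},
  {"dy": 1},
])

```text
schema error: expected keys dx, dy, dz, rx, ry, rz
```

All keys are required in every row.

Call:
move_arm([
  {"dx": 1, "dy": 1, "dz": 1, "rx": 0, "ry": 0, "rz": 0},
  {"dx": 1, "dy": 1, "dz": 1, "rx": 0, "ry": 0, "rz": 0},
  {"dx": 1, "dy": 1, "dz": 0, "rx": 0, "ry": 0, "rz": 0},
  {"dx": 1, "dy": 1, "dz": 0, "rx": 0, "ry": 0, "rz": 0},
  {"dx": 1, "dy": 1, "dz": 0, "rx": 0, "ry": 0, "rz": 0},
  {"dx": 1, "dy": 1, "dz": 0, "rx": 0, "ry": 0, "rz": 0},
  {"dx": 1, "dy": 1, "dz": 0, "rx": 0, "ry": 0, "rz": 0},
  {"dx": 1, "dy": 1, "dz": 0, "rx": 0, "ry": 0, "rz": 0},
  {"dx": 1, "dy": 1, "dz": 0, "rx": 0, "ry": 0, "rz": 0},
  {"dx": 1, "dy": 1, "dz": 0, "rx": 0, "ry": 0, "rz": 0},
], claw=55, newtons=70)

```text
t: 1.35
tcp_pos: [0.3935, -0.3572, 0.2447]
tool_rot: [0.993, 0.115, -0.0, -0.0]
force: [-0.4, 0.1, 0.0]
finger_gap: 0.552
gripper_force: 0.0
```

Call:
move_arm([
  {"dx": 0.9, "dy": 1, "dz": 0, "rx": 0, "ry": 0, "rz": 0},
  {"dx": 0.9, "dy": 1, "dz": 0, "rx": 0, "ry": 0, "rz": 0},
  {"dx": 0.9, "dy": 1, "dz": 0, "rx": 0, "ry": 0, "rz": 0},
  {"dx": 0, "dy": 1, "dz": 0, "rx": 0, "ry": 0, "rz": 0},
  {"dx": 0, "dy": 1, "dz": 0, "rx": 0, "ry": 0, "rz": 0},
  {"dx": 0, "dy": 1, "dz": 0, "rx": 0, "ry": 0, "rz": 0},
  {"dx": 0, "dy": 1, "dz": 0, "rx": 0, "ry": 0, "rz": 0},
  {"dx": 0, "dy": 1, "dz": 0, "rx": 0, "ry": 0, "rz": 0},
  {"dx": 0, "dy": 1, "dz": 0, "rx": 0, "ry": 0, "rz": 0},
  {"dx": 0, "dy": 1, "dz": 0, "rx": 0, "ry": 0, "rz": 0},
])

```text
t: 2.6
tcp_pos: [0.4591, -0.1071, 0.2451]
tool_rot: [0.993, 0.115, -0.0, -0.0]
force: [-0.4, -0.3, -0.1]
finger_gap: 0.548
gripper_force: 0.0
```

Call:
move_arm([
  {"dx": 0, "dy": 1, "dz": 0, "rx": 0, "ry": 0, "rz": 0},
  {"dx": 0, "dy": 1, "dz": 0, "rx": 0, "ry": 0, "rz": 0},
  {"dx": 0, "dy": 1, "dz": 0, "rx": 0, "ry": 0, "rz": 0},
  {"dx": 0, "dy": 1, "dz": 0, "rx": 0, "ry": 0, "rz": 0},
  {"dx": 0, "dy": 1, "dz": 0, "rx": 0, "ry": 0, "rz": 0},
  {"dx": 0, "dy": 1, "dz": 0, "rx": 0, "ry": 0, "rz": 0},
  {"dx": 0, "dy": 1, "dz": 0, "rx": 0, "ry": 0, "rz": 0},
  {"dx": 0, "dy": 1, "dz": 0, "rx": 0, "ry": 0, "rz": 0},
  {"dx": 0, "dy": 1, "dz": 0, "rx": 0, "ry": 0, "rz": 0},
  {"dx": 0, "dy": 1, "dz": 0, "rx": 0, "ry": 0, "rz": 0},
])

```text
t: 3.85
tcp_pos: [0.4591, 0.1422, 0.2451]
tool_rot: [0.993, 0.115, -0.0, 0.0]
force: [0.4, 0.2, -0.4]
finger_gap: 0.552
gripper_force: 0.0
```

```bash
python3 - <<'E'
from h import *
m=cams.camera_model('wrist');im=cams.snapshot('wrist');np.save('w1.npy',m['extrinsics']);cv2.imwrite('pics/w1.png',im[:,:,::-1])
print(sensors.sense()['tcp_pos'],-m['extrinsics'][:3,:3].T@m['extrinsics'][:3,3])
P=[(.461,.184,.162),(.444,.257,.162),(.479,.111,.162)];print(proj(m,P))
E
```

```text
[0.45891471 0.14466535 0.24519164] [0.54145113 0.16075063 0.42404299]
[[231.80071121 196.43683734]
 [145.03216056 196.31127003]
 [318.33387694 195.4128362 ]]
```

View pics/w1.png

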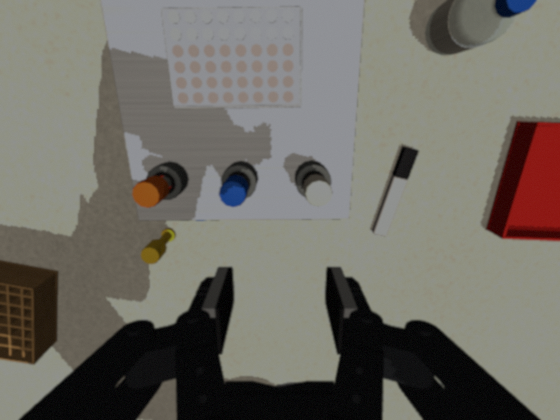

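The wrist view shows orange (150,193), blue (235,192), white (319,191), within about 5 px of the prediction. The look-alike is at (155,248), the microplate is above and the red tray is to the right. I'll move over blue and down to z 0.205 for a second view.

Call:
move_arm([
  {"dx": 0.1, "dy": 1, "dz": -0.4, "rx": 0, "ry": 0, "rz": 0},
  {"dx": 0, "dy": 0.6, "dz": -0.4, "rx": 0, "ry": 0, "rz": 0},
  {"dx": 0, "dy": 0, "dz": -0.4, "rx": 0, "ry": 0, "rz": 0},
  {"dx": 0, "dy": 0, "dz": -0.4, "rx": 0, "ry": 0, "rz": 0},
  {"dx": 0, "dy": 0, "dz": 0, "rx": 0, "ry": 0, "rz": 0},
  {"dx": 0, "dy": 0, "dz": 0, "rx": 0, "ry": 0, "rz": 0},
  {"dx": 0, "dy": 0, "dz": 0, "rx": 0, "ry": 0, "rz": 0},
  {"dx": 0, "dy": 0, "dz": 0, "rx": 0, "ry": 0, "rz": 0},
  {"dx": 0, "dy": 0, "dz": 0, "rx": 0, "ry": 0, "rz": 0},
  {"dx": 0, "dy": 0, "dz": 0, "rx": 0, "ry": 0, "rz": 0},
])

```text
t: 5.15
tcp_pos: [0.463, 0.1816, 0.2052]
tool_rot: [0.993, 0.115, 0.0, -0.0]
force: [-0.6, -0.9, -0.6]
finger_gap: 0.548
gripper_force: 0.0
```

```bash
python3 - <<'E'
from h import *
m=cams.camera_model('wrist');im=cams.snapshot('wrist')[:,:,::-1].copy();cv2.imwrite('pics/w2.png',im)
print(sensors.sense()['tcp_pos'])
m1=dict(m,extrinsics=np.load('w1.npy'));i1=cv2.imread('pics/w1.png')
P=dict(blue=(.461,.184,.148),orange=(.444,.257,.148),white=(.479,.111,.148))
R={'blue':((105,120,50),(130,255,255)),'orange':((3,90,60),(16,255,255)),'white':((0,0,120),(180,60,255))}
for k in ('blue','orange'):
    q=[]
    for mm,ii in((m1,i1),(m,im)):
        c=proj(mm,P[k])[0].astype(int);b=(max(c[0]-35,0),max(c[1]-35,0),c[0]+35,c[1]+35)
        p,s=blob(cv2.cvtColor(ii,cv2.COLOR_BGR2HSV),*R[k],b);q.append(p);print(k,c,p.round(1),s)
    print(tri(m1,q[0],m,q[1]).round(4),plane(m,q[1],.148).round(4),plane(m1,q[0],.148).round(4))
E
```

```text
[0.46299893 0.18161144 0.20515178]
blue [233 192] [232.6 192.8] [220 180  27  26 531]
blue [274 220] [274.6 222.7] [261 209  29  29 663]
[[0.4631 0.1843 0.1581]] [[0.4592 0.1837 0.148 ]] [[0.4603 0.1851 0.148 ]]
orange [151 192] [148.4 191.8] [132 176  33  32 777]
orange [181 220] [177.8 220.7] [161 200  33  39 894]
[[0.4442 0.2591 0.1498]] [[0.4432 0.2597 0.148 ]] [[0.4438 0.2596 0.148 ]]
```

View pics/w2.png

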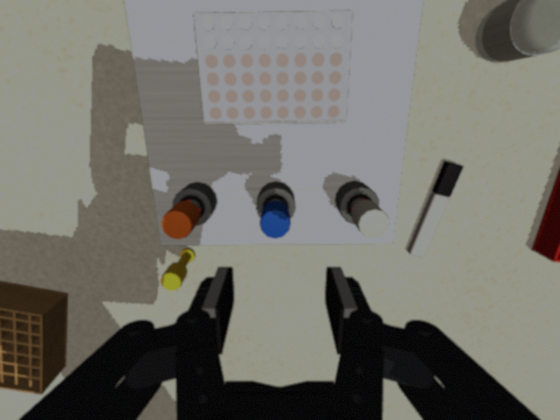

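Blue is at (275,222) between the fingers (midline 280). The measurement gives (0.461, 0.1845), head centre z about 0.15, which fits. Descending.

Call:
move_arm([
  {"dx": -0.08, "dy": 0.12, "dz": -0.3, "rx": 0, "ry": 0, "rz": 0},
  {"dx": 0, "dy": 0, "dz": -0.5, "rx": 0, "ry": 0, "rz": 0},
  {"dx": 0, "dy": 0, "dz": -0.5, "rx": 0, "ry": 0, "rz": 0},
  {"dx": 0, "dy": 0, "dz": -0.5, "rx": 0, "ry": 0, "rz": 0},
  {"dx": 0, "dy": 0, "dz": -0.5, "rx": 0, "ry": 0, "rz": 0},
  {"dx": 0, "dy": 0, "dz": -0.4, "rx": 0, "ry": 0, "rz": 0},
  {"dx": 0, "dy": 0, "dz": -0.2, "rx": 0, "ry": 0, "rz": 0},
  {"dx": 0, "dy": 0, "dz": 0, "rx": 0, "ry": 0, "rz": 0},
  {"dx": 0, "dy": 0, "dz": 0, "rx": 0, "ry": 0, "rz": 0},
  {"dx": 0, "dy": 0, "dz": 0, "rx": 0, "ry": 0, "rz": 0},
])

```text
t: 6.45
tcp_pos: [0.4614, 0.1847, 0.133]
tool_rot: [0.993, 0.115, 0.001, -0.0]
force: [0.1, 0.2, 0.3]
finger_gap: 0.548
gripper_force: 0.0
```

Call:
move_arm([
  {"dx": 0, "dy": 0, "dz": 0, "rx": 0, "ry": 0, "rz": 0},
  {"dx": 0, "dy": 0, "dz": 0, "rx": 0, "ry": 0, "rz": 0},
  {"dx": 0, "dy": 0, "dz": 0, "rx": 0, "ry": 0, "rz": 0},
  {"dx": 0, "dy": 0, "dz": 0, "rx": 0, "ry": 0, "rz": 0},
  {"dx": 0, "dy": 0, "dz": 0, "rx": 0, "ry": 0, "rz": 0},
  {"dx": 0, "dy": 0, "dz": 0, "rx": 0, "ry": 0, "rz": 0},
  {"dx": 0, "dy": 0, "dz": 0, "rx": 0, "ry": 0, "rz": 0},
  {"dx": 0, "dy": 0, "dz": 0, "rx": 0, "ry": 0, "rz": 0},
  {"dx": 0, "dy": 0, "dz": 0, "rx": 0, "ry": 0, "rz": 0},
  {"dx": 0, "dy": 0, "dz": 0, "rx": 0, "ry": 0, "rz": 0},
], claw=0, newtons=70)

```text
t: 7.7
tcp_pos: [0.461, 0.1846, 0.1326]
tool_rot: [0.993, 0.115, 0.0, 0.0]
force: [-0.1, 0.4, -0.5]
finger_gap: -0.002
gripper_force: 0.0
```

The fingers shut fully, so they missed the post. Looking.

```bash
python3 - <<'E'
from h import *
a=cams.snapshot('wrist')[:,:,::-1];b=cams.snapshot('scene')[:,:,::-1]
s=sensors.sense();print(s['tcp_pos'],s['force'],s['ft_torque'],s['gripper_force'])
cv2.imwrite('pics/w3.png',np.hstack([cv2.resize(a[130:330,180:400],(440,400)),cv2.resize(b[150:250,320:410],(360,400))]))
m=cams.camera_model('wrist');print(proj(m,s['tcp_pos']),proj(m,(.461,.184,.148)))
E
```

```text
[0.46100434 0.18460072 0.13261403] [-0.65861931 -0.33599651  0.73530205] [-0.03139141 -0.04338103  0.03614892] 0.0
[[277.92533367 249.43375472]] [[278.84366476 260.97037196]]
```

View pics/w3.png

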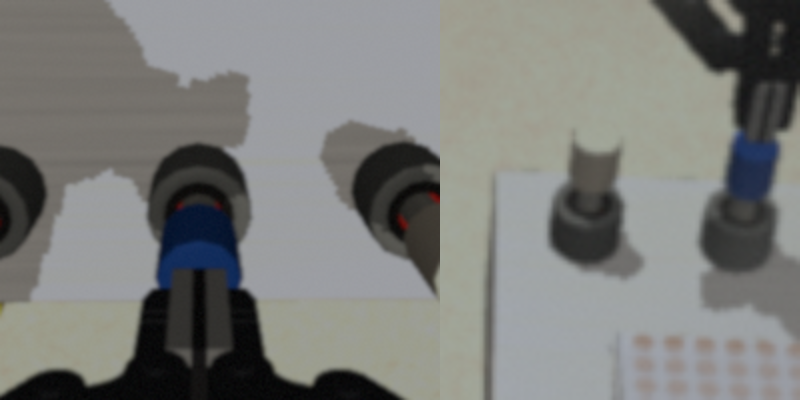

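```bash
python3 - <<'E'
from h import *
s=sensors.sense();t=np.array(s['tcp_pos'])
i=cv2.imread('pics/w3.png')
for n in('scene','top','wrist'):
    m=cams.camera_model(n)
    print(n,'tcp',proj(m,t).round(1),'post axis z .134 .162 .118',proj(m,[(.461,.184,z) for z in(.134,.162,.118)]).round(1).tolist())
m1,m2=cams.camera_model('scene'),cams.camera_model('wrist')
# fingertip seen: scene (401,182.5), wrist (279,265)
print(tri(m1,[401,182.5],m2,[279,265]), np.array(cv2.Rodrigues(m2['extrinsics'][:3,:3])[0]).ravel())
R=m2['extrinsics'][:3,:3];print('wrist fwd',R[2],'cam',-R.T@m2['extrinsics'][:3,3]-t, m2['fx'])
E
```

```text
scene tcp [[397.9 196.7]] post axis z .134 .162 .118 [[397.7, 196.1], [399.9, 185.6], [396.4, 202.0]]
top tcp [[178.8 225.6]] post axis z .134 .162 .118 [[178.9, 225.6], [176.3, 225.3], [180.3, 225.7]]
wrist tcp [[277.9 249.4]] post axis z .134 .162 .118 [[278.9, 250.6], [278.8, 273.0], [278.9, 240.3]]
[[0.47680753 0.18644571 0.18393901]] [-2.24598967  1.78043322  0.29776972]
wrist fwd [-0.31728212 -0.07489204 -0.94536937] cam [0.08225957 0.01860278 0.17898375] 312.1988752549062
```

```bash
python3 - <<'E'
from h import *
s=sensors.sense();t=np.array(s['tcp_pos'])
out=[]
for n,(x0,y0,w,h,k) in dict(scene=(365,140,80,85,7),wrist=(230,200,100,120,5)).items():
    m=cams.camera_model(n);im=cams.snapshot(n)[:,:,::-1]
    c=cv2.resize(im[y0:y0+h,x0:x0+w],None,fx=k,fy=k,interpolation=cv2.INTER_CUBIC)
    c=cv2.convertScaleAbs(c,alpha=1.8,beta=20)
    for P,col in((t,(0,0,255)),((.461,.184,.162),(0,255,0)),((.461,.184,.134),(0,255,255)),((.461,.184,.09),(255,0,255))):
        p=(proj(m,P)[0]-[x0,y0]+.5)*k;cv2.drawMarker(c,tuple(int(v) for v in p),col,0,16,1)
    out.append(cv2.copyMakeBorder(c,0,600-c.shape[0],0,0,0) if c.shape[0]<600 else c[:600])
o=np.hstack(out);o=o[:,:1060];o=cv2.resize(o,(800,int(o.shape[0]*800/o.shape[1])));cv2.imwrite('pics/d1.png',o)
E
```

```text
(no output)
```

View pics/d1.png

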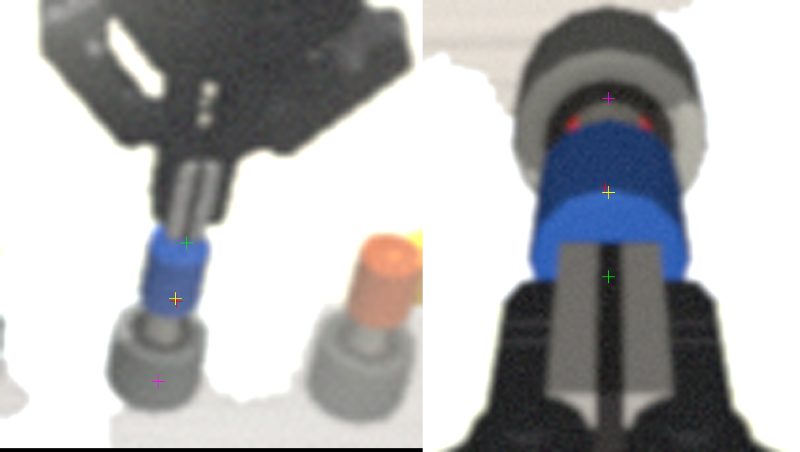

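The picture shows the green marker (z 0.162) and yellow marker (z 0.134) sitting right on the post's head, so the post measurement holds. The shut fingertips, at wrist crop (608,243) and scene crop (190,240), are visibly just above the head at z ≈ 0.166–0.17. The reported TCP is z 0.133, so the true tips are about 33–36 mm higher than reported.

I'll treat this as a tool-length offset: open, go 30 mm lower and close gently. A gap of about 0.28 means the head, and 0.42 would mean the socket.

Call:
move_arm([
  {"dx": 0, "dy": 0, "dz": 0, "rx": 0, "ry": 0, "rz": 0},
  {"dx": 0, "dy": 0, "dz": 0, "rx": 0, "ry": 0, "rz": 0},
  {"dx": 0, "dy": 0, "dz": 0, "rx": 0, "ry": 0, "rz": 0},
  {"dx": 0, "dy": 0, "dz": 0, "rx": 0, "ry": 0, "rz": 0},
  {"dx": 0, "dy": 0, "dz": -0.3, "rx": 0, "ry": 0, "rz": 0},
  {"dx": 0, "dy": 0, "dz": -0.3, "rx": 0, "ry": 0, "rz": 0},
  {"dx": 0, "dy": 0, "dz": -0.3, "rx": 0, "ry": 0, "rz": 0},
  {"dx": 0, "dy": 0, "dz": -0.3, "rx": 0, "ry": 0, "rz": 0},
  {"dx": 0, "dy": 0, "dz": 0, "rx": 0, "ry": 0, "rz": 0},
  {"dx": 0, "dy": 0, "dz": 0, "rx": 0, "ry": 0, "rz": 0},
], claw=55, newtons=25)

```text
t: 9.15
tcp_pos: [0.4611, 0.1846, 0.1026]
tool_rot: [0.993, 0.115, 0.0, -0.0]
force: [0.3, 0.2, 0.0]
finger_gap: 0.55
gripper_force: 0.0
```

Call:
move_arm([
  {"dx": 0, "dy": 0, "dz": 0, "rx": 0, "ry": 0, "rz": 0},
  {"dx": 0, "dy": 0, "dz": 0, "rx": 0, "ry": 0, "rz": 0},
  {"dx": 0, "dy": 0, "dz": 0, "rx": 0, "ry": 0, "rz": 0},
  {"dx": 0, "dy": 0, "dz": 0, "rx": 0, "ry": 0, "rz": 0},
  {"dx": 0, "dy": 0, "dz": 0, "rx": 0, "ry": 0, "rz": 0},
  {"dx": 0, "dy": 0, "dz": 0, "rx": 0, "ry": 0, "rz": 0},
  {"dx": 0, "dy": 0, "dz": 0, "rx": 0, "ry": 0, "rz": 0},
  {"dx": 0, "dy": 0, "dz": 0, "rx": 0, "ry": 0, "rz": 0},
  {"dx": 0, "dy": 0, "dz": 0, "rx": 0, "ry": 0, "rz": 0},
  {"dx": 0, "dy": 0, "dz": 0, "rx": 0, "ry": 0, "rz": 0},
], claw=0, newtons=25)

```text
t: 10.4
tcp_pos: [0.4613, 0.1847, 0.103]
tool_rot: [0.993, 0.115, 0.0, -0.0]
force: [0.0, 0.1, 6.2]
finger_gap: 0.267
gripper_force: 24.8
```

The gap of 0.267 is about 23 mm, so the head is gripped. I'll firm up the grip and lift a little first.

Call:
move_arm([
  {"dx": 0, "dy": 0, "dz": 0, "rx": 0, "ry": 0, "rz": 0},
  {"dx": 0, "dy": 0, "dz": 0, "rx": 0, "ry": 0, "rz": 0},
  {"dx": 0, "dy": 0, "dz": 0, "rx": 0, "ry": 0, "rz": 0},
  {"dx": 0, "dy": 0, "dz": 0.06, "rx": 0, "ry": 0, "rz": 0},
  {"dx": 0, "dy": 0, "dz": 0.06, "rx": 0, "ry": 0, "rz": 0},
  {"dx": 0, "dy": 0, "dz": 0.06, "rx": 0, "ry": 0, "rz": 0},
  {"dx": 0, "dy": 0, "dz": 0.06, "rx": 0, "ry": 0, "rz": 0},
  {"dx": 0, "dy": 0, "dz": 0, "rx": 0, "ry": 0, "rz": 0},
  {"dx": 0, "dy": 0, "dz": 0, "rx": 0, "ry": 0, "rz": 0},
  {"dx": 0, "dy": 0, "dz": 0, "rx": 0, "ry": 0, "rz": 0},
], newtons=70)

```text
t: 11.65
tcp_pos: [0.461, 0.1846, 0.1086]
tool_rot: [0.993, 0.115, -0.0, 0.0]
force: [-0.2, 0.6, -0.4]
finger_gap: 0.253
gripper_force: 68.5
```

Call:
move_arm([
  {"dx": 0, "dy": 0, "dz": 0.06, "rx": 0, "ry": 0, "rz": 0},
  {"dx": 0, "dy": 0, "dz": 0.06, "rx": 0, "ry": 0, "rz": 0},
  {"dx": 0, "dy": 0, "dz": 0.04, "rx": 0, "ry": 0, "rz": 0},
  {"dx": 0, "dy": 0, "dz": 0, "rx": 0, "ry": 0, "rz": 0},
  {"dx": 0, "dy": 0, "dz": 0, "rx": 0, "ry": 0, "rz": 0},
  {"dx": 0, "dy": 0, "dz": 0, "rx": 0, "ry": 0, "rz": 0},
  {"dx": 0, "dy": 0, "dz": 0, "rx": 0, "ry": 0, "rz": 0},
  {"dx": 0, "dy": 0, "dz": 0, "rx": 0, "ry": 0, "rz": 0},
  {"dx": 0, "dy": 0, "dz": 0, "rx": 0, "ry": 0, "rz": 0},
  {"dx": 0, "dy": 0, "dz": 0, "rx": 0, "ry": 0, "rz": 0},
])

```text
t: 12.9
tcp_pos: [0.461, 0.1846, 0.1126]
tool_rot: [0.993, 0.115, -0.0, 0.0]
force: [1.0, 0.1, -0.7]
finger_gap: 0.256
gripper_force: 68.5
```

```bash
python3 - <<'E'
from h import *
a=cams.snapshot('scene')[:,:,::-1];b=cv2.imread('pics/scene0.png')
s=sensors.sense();print(s['tcp_pos'],s['force'])
f=lambda i:cv2.convertScaleAbs(cv2.resize(i[170:230,370:420],(400,480),interpolation=cv2.INTER_CUBIC),alpha=1.6)
cv2.imwrite('pics/d2.png',np.hstack([f(b),f(a)]))
B=(380,165,412,206);R=((105,120,50),(130,255,255))
for i in(b,a):
    print(blob(cv2.cvtColor(i,cv2.COLOR_BGR2HSV),*R,B))
E
```

```text
[0.46101994 0.18458806 0.11262174] [-0.15593159  0.77184874 -0.45813443]
(array([397.51748252, 190.15384615]), array([393, 183,  11,  16, 143]))
(array([398.88590604, 186.84563758]), array([393, 180,  13,  16, 149]))
```

Blue's head rose 3.3 px in the scene view, about 9 mm, with only about 0.5 N, and the socket didn't load, so blue comes away. I'll lift it clear and carry it to the red tray.

Call:
move_arm([
  {"dx": 0, "dy": 0, "dz": 0.4, "rx": 0, "ry": 0, "rz": 0},
  {"dx": 0, "dy": 0, "dz": 0.4, "rx": 0, "ry": 0, "rz": 0},
  {"dx": 0, "dy": 0, "dz": 0.4, "rx": 0, "ry": 0, "rz": 0},
  {"dx": 0, "dy": 0, "dz": 0.8, "rx": 0, "ry": 0, "rz": 0},
  {"dx": 0, "dy": 0, "dz": 1, "rx": 0, "ry": 0, "rz": 0},
  {"dx": 0, "dy": 0, "dz": 1, "rx": 0, "ry": 0, "rz": 0},
  {"dx": 0.4, "dy": -1, "dz": 0, "rx": 0, "ry": 0, "rz": 0},
  {"dx": 0.4, "dy": -1, "dz": 0, "rx": 0, "ry": 0, "rz": 0},
  {"dx": 0.4, "dy": -1, "dz": 0, "rx": 0, "ry": 0, "rz": 0},
  {"dx": 0.4, "dy": -1, "dz": 0, "rx": 0, "ry": 0, "rz": 0},
])

```text
t: 14.2
tcp_pos: [0.5013, 0.0838, 0.2134]
tool_rot: [0.993, 0.115, 0.0, 0.0]
force: [0.1, 0.3, -1.1]
finger_gap: 0.255
gripper_force: 68.6
```

Call:
move_arm([
  {"dx": 0.4, "dy": -1, "dz": 0, "rx": 0, "ry": 0, "rz": 0},
  {"dx": 0.4, "dy": -1, "dz": 0, "rx": 0, "ry": 0, "rz": 0},
  {"dx": 0.4, "dy": -1, "dz": 0, "rx": 0, "ry": 0, "rz": 0},
  {"dx": 0, "dy": -1, "dz": 0, "rx": 0, "ry": 0, "rz": 0},
  {"dx": 0, "dy": -1, "dz": 0, "rx": 0, "ry": 0, "rz": 0},
  {"dx": 0, "dy": -1, "dz": 0, "rx": 0, "ry": 0, "rz": 0},
  {"dx": 0, "dy": -1, "dz": 0, "rx": 0, "ry": 0, "rz": 0},
  {"dx": 0, "dy": -1, "dz": 0, "rx": 0, "ry": 0, "rz": 0},
  {"dx": 0, "dy": -1, "dz": 0, "rx": 0, "ry": 0, "rz": 0},
  {"dx": 0, "dy": -1, "dz": 0, "rx": 0, "ry": 0, "rz": 0},
])

```text
t: 15.45
tcp_pos: [0.5309, -0.1662, 0.2134]
tool_rot: [0.993, 0.115, 0.0, 0.0]
force: [1.0, -0.5, -1.2]
finger_gap: 0.252
gripper_force: 68.6
```

Call:
move_arm([
  {"dx": 0, "dy": -1, "dz": 0, "rx": 0, "ry": 0, "rz": 0},
  {"dx": 0, "dy": -0.76, "dz": -1, "rx": 0, "ry": 0, "rz": 0},
  {"dx": 0, "dy": 0, "dz": -1, "rx": 0, "ry": 0, "rz": 0},
  {"dx": 0, "dy": 0, "dz": -1, "rx": 0, "ry": 0, "rz": 0},
  {"dx": 0, "dy": 0, "dz": -1, "rx": 0, "ry": 0, "rz": 0},
  {"dx": 0, "dy": 0, "dz": -1, "rx": 0, "ry": 0, "rz": 0},
  {"dx": 0, "dy": 0, "dz": -1, "rx": 0, "ry": 0, "rz": 0},
  {"dx": 0, "dy": 0, "dz": -1, "rx": 0, "ry": 0, "rz": 0},
  {"dx": 0, "dy": 0, "dz": -0.4, "rx": 0, "ry": 0, "rz": 0},
  {"dx": 0, "dy": 0, "dz": -0.2, "rx": 0, "ry": 0, "rz": 0},
])

```text
t: 16.7
tcp_pos: [0.5313, -0.2096, 0.0227]
tool_rot: [0.993, 0.115, 0.0, 0.0]
force: [0.1, -0.3, -1.1]
finger_gap: 0.25
gripper_force: 68.6
```

Call:
move_arm([
  {"dx": 0, "dy": 0, "dz": 0, "rx": 0, "ry": 0, "rz": 0},
  {"dx": 0, "dy": 0, "dz": 0, "rx": 0, "ry": 0, "rz": 0},
  {"dx": 0, "dy": 0, "dz": 0, "rx": 0, "ry": 0, "rz": 0},
  {"dx": 0, "dy": 0, "dz": 0, "rx": 0, "ry": 0, "rz": 0},
  {"dx": 0, "dy": 0, "dz": 0.4, "rx": 0, "ry": 0, "rz": 0},
  {"dx": 0, "dy": 0, "dz": 1, "rx": 0, "ry": 0, "rz": 0},
  {"dx": 0, "dy": 0, "dz": 1, "rx": 0, "ry": 0, "rz": 0},
  {"dx": 0, "dy": 0, "dz": 1, "rx": 0, "ry": 0, "rz": 0},
  {"dx": 0, "dy": 0, "dz": 1, "rx": 0, "ry": 0, "rz": 0},
  {"dx": 0, "dy": 0, "dz": 1, "rx": 0, "ry": 0, "rz": 0},
], claw=55)

```text
t: 17.95
tcp_pos: [0.5309, -0.2093, 0.1592]
tool_rot: [0.993, 0.115, 0.0, 0.0]
force: [-0.2, 0.5, 0.3]
finger_gap: 0.548
gripper_force: 0.0
```

```bash
python3 - <<'E'
from h import *
s=sensors.sense();print(s['t'],s['tcp_pos'],s['force'],s['finger_gap'])
m=cams.camera_model('top');ms=cams.camera_model('scene');a=cams.snapshot('scene')[:,:,::-1];w=cams.snapshot('wrist')[:,:,::-1]
cv2.imwrite('pics/d3.png',np.hstack([cv2.resize(a[150:250,150:250],(400,400)),cv2.resize(w[100:400,130:430],(400,400))]))
p,st=blob(cv2.cvtColor(a,cv2.COLOR_BGR2HSV),(105,120,50),(130,255,255),(165,180,240,250))
print(p,st,'standing head centre expected',proj(ms,(.532,-.21,.063)))
E
```

```text
17.95 [ 0.53094622 -0.20934527  0.15918759] [-0.17972979  0.49464298  0.34400411] 0.5475171757785513
[200.93700787 201.37007874] [196 195  10  15 127] standing head centre expected [[202.10837359 202.45720794]]
```

View pics/d3.png

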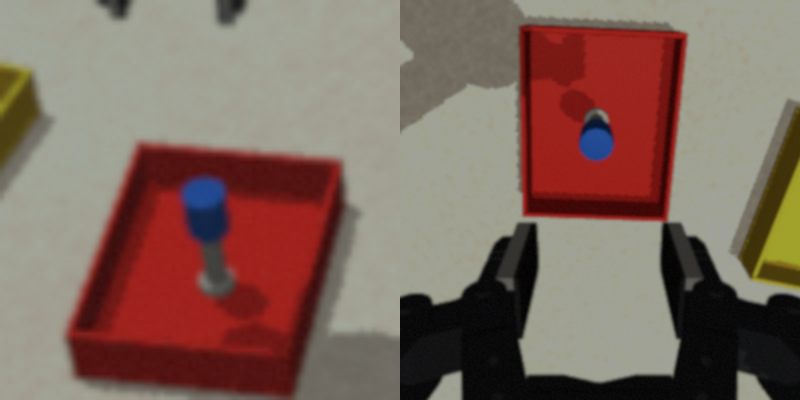

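Blue stands upright in the red tray, at scene crop (205,235) and wrist crop (597,135). Next is white, predicted at (0.478, 0.110) from the blue and orange spacing; triangulation gave (0.482, 0.110).

Call:
move_arm([
  {"dx": -0.16, "dy": 1, "dz": 0.8, "rx": 0, "ry": 0, "rz": 0},
  {"dx": -0.16, "dy": 1, "dz": 0, "rx": 0, "ry": 0, "rz": 0},
  {"dx": -0.16, "dy": 1, "dz": 0, "rx": 0, "ry": 0, "rz": 0},
  {"dx": -0.16, "dy": 1, "dz": 0, "rx": 0, "ry": 0, "rz": 0},
  {"dx": -0.16, "dy": 1, "dz": 0, "rx": 0, "ry": 0, "rz": 0},
  {"dx": -0.16, "dy": 1, "dz": 0, "rx": 0, "ry": 0, "rz": 0},
  {"dx": -0.16, "dy": 1, "dz": 0, "rx": 0, "ry": 0, "rz": 0},
  {"dx": -0.16, "dy": 1, "dz": 0, "rx": 0, "ry": 0, "rz": 0},
  {"dx": -0.16, "dy": 1, "dz": 0, "rx": 0, "ry": 0, "rz": 0},
  {"dx": -0.16, "dy": 1, "dz": 0, "rx": 0, "ry": 0, "rz": 0},
])

```text
t: 19.3
tcp_pos: [0.4894, 0.0423, 0.1764]
tool_rot: [0.993, 0.115, -0.001, -0.0]
force: [0.1, 0.2, -0.3]
finger_gap: 0.552
gripper_force: 0.0
```

Call:
move_arm([
  {"dx": -0.2, "dy": 1, "dz": 0, "rx": 0, "ry": 0, "rz": 0},
  {"dx": -0.2, "dy": 1, "dz": 0, "rx": 0, "ry": 0, "rz": 0},
  {"dx": -0.04, "dy": 0.78, "dz": 0, "rx": 0, "ry": 0, "rz": 0},
  {"dx": 0, "dy": 0, "dz": 0, "rx": 0, "ry": 0, "rz": 0},
  {"dx": 0, "dy": 0, "dz": 0, "rx": 0, "ry": 0, "rz": 0},
  {"dx": 0, "dy": 0, "dz": 0, "rx": 0, "ry": 0, "rz": 0},
  {"dx": 0, "dy": 0, "dz": 0, "rx": 0, "ry": 0, "rz": 0},
  {"dx": 0, "dy": 0, "dz": 0, "rx": 0, "ry": 0, "rz": 0},
  {"dx": 0, "dy": 0, "dz": 0, "rx": 0, "ry": 0, "rz": 0},
  {"dx": 0, "dy": 0, "dz": 0, "rx": 0, "ry": 0, "rz": 0},
])

```text
t: 20.55
tcp_pos: [0.48, 0.11, 0.1776]
tool_rot: [0.993, 0.115, 0.0, -0.0]
force: [-0.4, -0.5, 0.2]
finger_gap: 0.551
gripper_force: 0.0
```

```bash
python3 - <<'E'
from h import *
m=cams.camera_model('wrist');w=cams.snapshot('wrist')[:,:,::-1].copy();s=sensors.sense();print(s['t'],s['tcp_pos'])
h=cv2.cvtColor(w,cv2.COLOR_BGR2HSV);c=proj(m,(.478,.110,.162))[0]
k=cv2.inRange(h,(0,0,105),(180,80,255));x,y=c.astype(int);print(c)
cv2.drawMarker(w,(x,y),(0,255,0),0,10,1)
for z in(.134,): cv2.drawMarker(w,tuple(proj(m,(.478,.110,z))[0].astype(int)),(0,0,255),0,10,1)
cv2.imwrite('pics/w4.png',cv2.resize(w[y-60:y+60,x-80:x+80],(640,480)))
E
```

```text
20.6 [0.48001453 0.11005172 0.17764454]
[277.35596827 242.22329929]
```

View pics/w4.png

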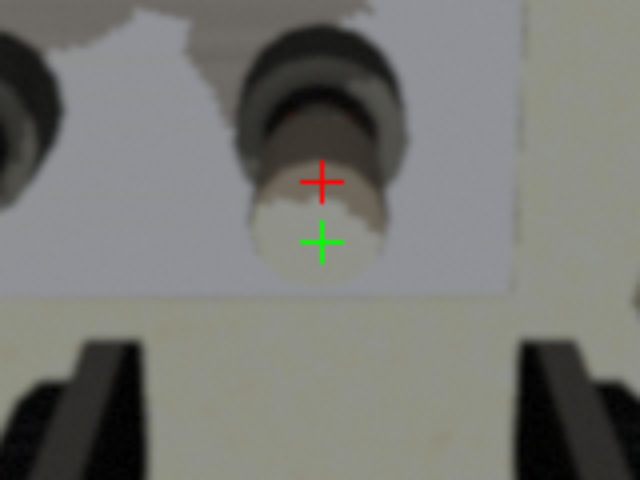

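White's head is centred at crop (317,222), within about 4 mm of the marks and between the fingers at x 145 and 515. Descending and gripping.

Call:
move_arm([
  {"dx": 0, "dy": 0.04, "dz": -0.5, "rx": 0, "ry": 0, "rz": 0},
  {"dx": 0, "dy": 0, "dz": -0.5, "rx": 0, "ry": 0, "rz": 0},
  {"dx": 0, "dy": 0, "dz": -0.5, "rx": 0, "ry": 0, "rz": 0},
  {"dx": 0, "dy": 0, "dz": -0.5, "rx": 0, "ry": 0, "rz": 0},
  {"dx": 0, "dy": 0, "dz": -0.5, "rx": 0, "ry": 0, "rz": 0},
  {"dx": 0, "dy": 0, "dz": -0.3, "rx": 0, "ry": 0, "rz": 0},
  {"dx": 0, "dy": 0, "dz": -0.2, "rx": 0, "ry": 0, "rz": 0},
  {"dx": 0, "dy": 0, "dz": 0, "rx": 0, "ry": 0, "rz": 0},
  {"dx": 0, "dy": 0, "dz": 0, "rx": 0, "ry": 0, "rz": 0},
  {"dx": 0, "dy": 0, "dz": 0, "rx": 0, "ry": 0, "rz": 0},
])

```text
t: 21.85
tcp_pos: [0.4803, 0.1111, 0.103]
tool_rot: [0.993, 0.115, 0.0, 0.0]
force: [0.3, -0.7, 0.6]
finger_gap: 0.552
gripper_force: 0.0
```

Call:
move_arm([
  {"dx": 0, "dy": 0, "dz": 0, "rx": 0, "ry": 0, "rz": 0},
  {"dx": 0, "dy": 0, "dz": 0, "rx": 0, "ry": 0, "rz": 0},
  {"dx": 0, "dy": 0, "dz": 0, "rx": 0, "ry": 0, "rz": 0},
  {"dx": 0, "dy": 0, "dz": 0, "rx": 0, "ry": 0, "rz": 0},
  {"dx": 0, "dy": 0, "dz": 0, "rx": 0, "ry": 0, "rz": 0},
  {"dx": 0, "dy": 0, "dz": 0, "rx": 0, "ry": 0, "rz": 0},
  {"dx": 0, "dy": 0, "dz": 0, "rx": 0, "ry": 0, "rz": 0},
  {"dx": 0, "dy": 0, "dz": 0, "rx": 0, "ry": 0, "rz": 0},
  {"dx": 0, "dy": 0, "dz": 0, "rx": 0, "ry": 0, "rz": 0},
  {"dx": 0, "dy": 0, "dz": 0, "rx": 0, "ry": 0, "rz": 0},
], claw=0, newtons=70)

```text
t: 23.1
tcp_pos: [0.4803, 0.1112, 0.1031]
tool_rot: [0.993, 0.115, 0.0, -0.0]
force: [-0.4, 0.7, 4.8]
finger_gap: 0.256
gripper_force: 68.4
```

Call:
move_arm([
  {"dx": 0, "dy": 0, "dz": 0.06, "rx": 0, "ry": 0, "rz": 0},
  {"dx": 0, "dy": 0, "dz": 0.06, "rx": 0, "ry": 0, "rz": 0},
  {"dx": 0, "dy": 0, "dz": 0.06, "rx": 0, "ry": 0, "rz": 0},
  {"dx": 0, "dy": 0, "dz": 0.06, "rx": 0, "ry": 0, "rz": 0},
  {"dx": 0, "dy": 0, "dz": 0, "rx": 0, "ry": 0, "rz": 0},
  {"dx": 0, "dy": 0, "dz": 0, "rx": 0, "ry": 0, "rz": 0},
  {"dx": 0, "dy": 0, "dz": 0, "rx": 0, "ry": 0, "rz": 0},
  {"dx": 0, "dy": 0, "dz": 0, "rx": 0, "ry": 0, "rz": 0},
  {"dx": 0, "dy": 0, "dz": 0, "rx": 0, "ry": 0, "rz": 0},
  {"dx": 0, "dy": 0, "dz": 0, "rx": 0, "ry": 0, "rz": 0},
])

```text
t: 24.35
tcp_pos: [0.4798, 0.1111, 0.1085]
tool_rot: [0.993, 0.115, -0.0, 0.0]
force: [-0.2, -0.3, -4.7]
finger_gap: 0.252
gripper_force: 68.6
```

White loads at -4.7 N, so it holds. Going up another 4.75 mm to about 12 N, then hold.

Call:
move_arm([
  {"dx": 0, "dy": 0, "dz": 0.06, "rx": 0, "ry": 0, "rz": 0},
  {"dx": 0, "dy": 0, "dz": 0.06, "rx": 0, "ry": 0, "rz": 0},
  {"dx": 0, "dy": 0, "dz": 0.07, "rx": 0, "ry": 0, "rz": 0},
  {"dx": 0, "dy": 0, "dz": 0, "rx": 0, "ry": 0, "rz": 0},
  {"dx": 0, "dy": 0, "dz": 0, "rx": 0, "ry": 0, "rz": 0},
  {"dx": 0, "dy": 0, "dz": 0, "rx": 0, "ry": 0, "rz": 0},
  {"dx": 0, "dy": 0, "dz": 0, "rx": 0, "ry": 0, "rz": 0},
  {"dx": 0, "dy": 0, "dz": 0, "rx": 0, "ry": 0, "rz": 0},
  {"dx": 0, "dy": 0, "dz": 0, "rx": 0, "ry": 0, "rz": 0},
  {"dx": 0, "dy": 0, "dz": 0, "rx": 0, "ry": 0, "rz": 0},
])

```text
t: 25.6
tcp_pos: [0.4797, 0.1111, 0.1133]
tool_rot: [0.993, 0.115, -0.0, -0.0]
force: [0.7, -0.8, -11.7]
finger_gap: 0.253
gripper_force: 68.9
```

```bash
python3 - <<'E'
from h import *
F=[]
for n in range(4):
    i=cams.snapshot('scene');F.append(sensors.sense()['force'][2])
print(F,sensors.sense()['t'])
cv2.imwrite('pics/s5.png',i[:,:,::-1]);m=cams.camera_model('scene')
h=cv2.cvtColor(i[:,:,::-1].copy(),cv2.COLOR_BGR2HSV);k=cv2.inRange(h,(40,70,40),(85,255,255))[195:225,340:380];r=cv2.inRange(h,(0,120,60),(8,255,255))[195:225,340:380]
print('green px',k.sum()//255,'red px',r.sum()//255)
E
```

```text
[np.float64(-11.762288713968182), np.float64(-11.735237926407033), np.float64(-11.224646426846318), np.float64(-11.84730434942159)] 25.8
green px 0 red px 0
```

```bash
python3 - <<'E'
from h import *
a=cv2.imread('pics/scene0.png')[195:220,345:372].astype(int);b=cv2.imread('pics/s5.png')[195:220,345:372].astype(int)
g=lambda x:x[...,1]-(x[...,0]+x[...,2])//2
ga,gb=g(a),g(b);print(ga.max(),gb.max());print((gb>12).sum(),np.argwhere(gb>12).mean(0)+[195,345])
E
```

```text
4 8
0 [nan nan]<stdin>:4: RuntimeWarning: Mean of empty slice.
  ret = um.true_divide(
```

```bash
python3 - <<'E'
from h import *
m=cams.camera_model('scene');C=-m['extrinsics'][:3,:3].T@m['extrinsics'][:3,3]
d=C[:2]-[.48,.111];d/=np.linalg.norm(d);f=np.array([.48,.111])+.018*d
a=cv2.imread('pics/scene0.png');b=cv2.imread('pics/s5.png')
for z in(.086,.09,.092,.094,.096,.098,.102,.11,.118,.125):
    u,v=proj(m,(*f,z))[0].round().astype(int);print(z,(u,v),a[v,u-3:u+4].mean(0).round(),b[v,u-3:u+4].mean(0).round())
E
```

```text
0.086 (np.int64(355), np.int64(218)) [153. 153. 149.] [108. 110. 112.]
0.09 (np.int64(356), np.int64(217)) [126. 126. 125.] [107. 109. 110.]
0.092 (np.int64(356), np.int64(216)) [100. 102. 102.] [101. 103. 105.]
0.094 (np.int64(356), np.int64(215)) [65. 66. 66.] [86. 88. 90.]
0.096 (np.int64(356), np.int64(214)) [44. 45. 44.] [68. 73. 72.]
0.098 (np.int64(356), np.int64(214)) [44. 45. 44.] [68. 73. 72.]
0.102 (np.int64(356), np.int64(212)) [44. 44. 43.] [42. 45. 42.]
0.11 (np.int64(357), np.int64(210)) [44. 45. 44.] [44. 45. 44.]
0.118 (np.int64(357), np.int64(207)) [49. 50. 49.] [44. 45. 44.]
0.125 (np.int64(357), np.int64(204)) [50. 52. 52.] [49. 51. 50.]
```

The pull is 11.8 N steady and has been held over 1 s. The socket foot rose about 2.5 px, or about 7 mm, which agrees with the force. Lowering white back home and releasing.

Call:
move_arm([
  {"dx": 0, "dy": 0, "dz": -0.1, "rx": 0, "ry": 0, "rz": 0},
  {"dx": 0, "dy": 0, "dz": -0.1, "rx": 0, "ry": 0, "rz": 0},
  {"dx": 0, "dy": 0, "dz": -0.1, "rx": 0, "ry": 0, "rz": 0},
  {"dx": 0, "dy": 0, "dz": -0.1, "rx": 0, "ry": 0, "rz": 0},
  {"dx": 0, "dy": 0, "dz": -0.03, "rx": 0, "ry": 0, "rz": 0},
  {"dx": 0, "dy": 0, "dz": 0, "rx": 0, "ry": 0, "rz": 0},
  {"dx": 0, "dy": 0, "dz": 0, "rx": 0, "ry": 0, "rz": 0},
  {"dx": 0, "dy": 0, "dz": 0, "rx": 0, "ry": 0, "rz": 0},
  {"dx": 0, "dy": 0, "dz": 0, "rx": 0, "ry": 0, "rz": 0},
  {"dx": 0, "dy": 0, "dz": 0, "rx": 0, "ry": 0, "rz": 0},
])

```text
t: 27.05
tcp_pos: [0.481, 0.1111, 0.1031]
tool_rot: [0.993, 0.115, 0.001, 0.0]
force: [1.8, 0.4, 4.8]
finger_gap: 0.252
gripper_force: 70.1
```

White presses on its seat at +4.8 N, the same as at the grasp, so it is home. Releasing and heading to orange at (0.444, 0.258).

Call:
move_arm([
  {"dx": 0, "dy": 0, "dz": 0, "rx": 0, "ry": 0, "rz": 0},
  {"dx": 0, "dy": 0, "dz": 0, "rx": 0, "ry": 0, "rz": 0},
  {"dx": 0, "dy": 0, "dz": 0, "rx": 0, "ry": 0, "rz": 0},
  {"dx": 0, "dy": 0, "dz": 0, "rx": 0, "ry": 0, "rz": 0},
  {"dx": 0, "dy": 0, "dz": 0.4, "rx": 0, "ry": 0, "rz": 0},
  {"dx": 0, "dy": 0, "dz": 0.8, "rx": 0, "ry": 0, "rz": 0},
  {"dx": 0, "dy": 0, "dz": 0.9, "rx": 0, "ry": 0, "rz": 0},
  {"dx": 0, "dy": 0, "dz": 0.9, "rx": 0, "ry": 0, "rz": 0},
  {"dx": 0, "dy": 0, "dz": 0, "rx": 0, "ry": 0, "rz": 0},
  {"dx": 0, "dy": 0, "dz": 0, "rx": 0, "ry": 0, "rz": 0},
], claw=55)

```text
t: 28.3
tcp_pos: [0.4795, 0.1111, 0.1773]
tool_rot: [0.993, 0.115, -0.0, -0.0]
force: [-0.9, -0.3, 0.2]
finger_gap: 0.55
gripper_force: 0.0
```

Call:
move_arm([
  {"dx": -0.24, "dy": 1, "dz": 0, "rx": 0, "ry": 0, "rz": 0},
  {"dx": -0.24, "dy": 1, "dz": 0, "rx": 0, "ry": 0, "rz": 0},
  {"dx": -0.24, "dy": 1, "dz": 0, "rx": 0, "ry": 0, "rz": 0},
  {"dx": -0.24, "dy": 1, "dz": 0, "rx": 0, "ry": 0, "rz": 0},
  {"dx": -0.24, "dy": 1, "dz": 0, "rx": 0, "ry": 0, "rz": 0},
  {"dx": -0.24, "dy": 0.88, "dz": 0, "rx": 0, "ry": 0, "rz": 0},
  {"dx": 0, "dy": 0, "dz": 0, "rx": 0, "ry": 0, "rz": 0},
  {"dx": 0, "dy": 0, "dz": 0, "rx": 0, "ry": 0, "rz": 0},
  {"dx": 0, "dy": 0, "dz": 0, "rx": 0, "ry": 0, "rz": 0},
  {"dx": 0, "dy": 0, "dz": 0, "rx": 0, "ry": 0, "rz": 0},
])

```text
t: 29.55
tcp_pos: [0.4442, 0.2574, 0.1775]
tool_rot: [0.993, 0.115, -0.0, 0.0]
force: [-0.4, 0.3, 0.7]
finger_gap: 0.55
gripper_force: 0.0
```

```bash
python3 - <<'E'
from h import *
m=cams.camera_model('wrist');w=cams.snapshot('wrist')[:,:,::-1].copy();s=sensors.sense();print(s['t'],s['tcp_pos'])
c=proj(m,(.444,.258,.148))[0].astype(int);p,st=blob(cv2.cvtColor(w,cv2.COLOR_BGR2HSV),(3,90,50),(16,255,255),(c[0]-40,c[1]-40,c[0]+40,c[1]+40))
print(c,p,st,plane(m,p,.148))
b=cams.snapshot('scene')[:,:,::-1];a=cv2.imread('pics/scene0.png')
print('white home diff',np.abs(a[175:222,345:372].astype(int)-b[175:222,345:372]).mean())
for dy in range(-4,5):print(dy,np.abs(a[195:222,345:372].astype(int)-b[195+dy:222+dy,345:372]).mean().round(1),end=' ')
E
```

```text
29.6 [0.4442029  0.25755406 0.17759536]
[277 231] [278.69753611 231.58878505] [ 262  210   34   44 1177] [[0.44449974 0.25704301 0.148     ]]
white home diff 12.566587864460205
-4 22.5 -3 18.2 -2 13.1 -1 7.1 0 1.2 1 6.7 2 12.4 3 17.3 4 21.4
```

White is back exactly at its original image position (zero shift fits best). Orange measures (0.4445, 0.257), which is under the TCP. Descending, gripping and pulling.

Call:
move_arm([
  {"dx": 0, "dy": 0, "dz": -0.5, "rx": 0, "ry": 0, "rz": 0},
  {"dx": 0, "dy": 0, "dz": -0.5, "rx": 0, "ry": 0, "rz": 0},
  {"dx": 0, "dy": 0, "dz": -0.5, "rx": 0, "ry": 0, "rz": 0},
  {"dx": 0, "dy": 0, "dz": -0.5, "rx": 0, "ry": 0, "rz": 0},
  {"dx": 0, "dy": 0, "dz": -0.5, "rx": 0, "ry": 0, "rz": 0},
  {"dx": 0, "dy": 0, "dz": -0.3, "rx": 0, "ry": 0, "rz": 0},
  {"dx": 0, "dy": 0, "dz": -0.2, "rx": 0, "ry": 0, "rz": 0},
  {"dx": 0, "dy": 0, "dz": 0, "rx": 0, "ry": 0, "rz": 0},
  {"dx": 0, "dy": 0, "dz": 0, "rx": 0, "ry": 0, "rz": 0},
  {"dx": 0, "dy": 0, "dz": 0, "rx": 0, "ry": 0, "rz": 0},
])

```text
t: 30.9
tcp_pos: [0.4443, 0.2582, 0.103]
tool_rot: [0.993, 0.115, 0.0, -0.0]
force: [0.7, -0.2, -0.0]
finger_gap: 0.551
gripper_force: 0.0
```

Call:
move_arm([
  {"dx": 0, "dy": 0, "dz": 0, "rx": 0, "ry": 0, "rz": 0},
  {"dx": 0, "dy": 0, "dz": 0, "rx": 0, "ry": 0, "rz": 0},
  {"dx": 0, "dy": 0, "dz": 0, "rx": 0, "ry": 0, "rz": 0},
  {"dx": 0, "dy": 0, "dz": 0, "rx": 0, "ry": 0, "rz": 0},
  {"dx": 0, "dy": 0, "dz": 0, "rx": 0, "ry": 0, "rz": 0},
  {"dx": 0, "dy": 0, "dz": 0, "rx": 0, "ry": 0, "rz": 0},
  {"dx": 0, "dy": 0, "dz": 0, "rx": 0, "ry": 0, "rz": 0},
  {"dx": 0, "dy": 0, "dz": 0, "rx": 0, "ry": 0, "rz": 0},
  {"dx": 0, "dy": 0, "dz": 0, "rx": 0, "ry": 0, "rz": 0},
  {"dx": 0, "dy": 0, "dz": 0, "rx": 0, "ry": 0, "rz": 0},
], claw=0, newtons=70)

```text
t: 32.15
tcp_pos: [0.4443, 0.2582, 0.1031]
tool_rot: [0.993, 0.115, 0.0, -0.0]
force: [0.5, -0.1, 6.1]
finger_gap: 0.254
gripper_force: 68.4
```

Call:
move_arm([
  {"dx": 0, "dy": 0, "dz": 0.06, "rx": 0, "ry": 0, "rz": 0},
  {"dx": 0, "dy": 0, "dz": 0.06, "rx": 0, "ry": 0, "rz": 0},
  {"dx": 0, "dy": 0, "dz": 0.06, "rx": 0, "ry": 0, "rz": 0},
  {"dx": 0, "dy": 0, "dz": 0.06, "rx": 0, "ry": 0, "rz": 0},
  {"dx": 0, "dy": 0, "dz": 0, "rx": 0, "ry": 0, "rz": 0},
  {"dx": 0, "dy": 0, "dz": 0, "rx": 0, "ry": 0, "rz": 0},
  {"dx": 0, "dy": 0, "dz": 0, "rx": 0, "ry": 0, "rz": 0},
  {"dx": 0, "dy": 0, "dz": 0, "rx": 0, "ry": 0, "rz": 0},
  {"dx": 0, "dy": 0, "dz": 0, "rx": 0, "ry": 0, "rz": 0},
  {"dx": 0, "dy": 0, "dz": 0, "rx": 0, "ry": 0, "rz": 0},
])

```text
t: 33.4
tcp_pos: [0.4438, 0.258, 0.1085]
tool_rot: [0.993, 0.115, -0.0, 0.0]
force: [-0.8, 0.2, -4.6]
finger_gap: 0.253
gripper_force: 68.6
```

Orange holds at -4.6 N. Same second stage.

Call:
move_arm([
  {"dx": 0, "dy": 0, "dz": 0.06, "rx": 0, "ry": 0, "rz": 0},
  {"dx": 0, "dy": 0, "dz": 0.06, "rx": 0, "ry": 0, "rz": 0},
  {"dx": 0, "dy": 0, "dz": 0.07, "rx": 0, "ry": 0, "rz": 0},
  {"dx": 0, "dy": 0, "dz": 0, "rx": 0, "ry": 0, "rz": 0},
  {"dx": 0, "dy": 0, "dz": 0, "rx": 0, "ry": 0, "rz": 0},
  {"dx": 0, "dy": 0, "dz": 0, "rx": 0, "ry": 0, "rz": 0},
  {"dx": 0, "dy": 0, "dz": 0, "rx": 0, "ry": 0, "rz": 0},
  {"dx": 0, "dy": 0, "dz": 0, "rx": 0, "ry": 0, "rz": 0},
  {"dx": 0, "dy": 0, "dz": 0, "rx": 0, "ry": 0, "rz": 0},
  {"dx": 0, "dy": 0, "dz": 0, "rx": 0, "ry": 0, "rz": 0},
])

```text
t: 34.65
tcp_pos: [0.4437, 0.258, 0.1133]
tool_rot: [0.993, 0.115, -0.0, 0.0]
force: [-1.1, -0.3, -11.0]
finger_gap: 0.253
gripper_force: 68.9
```

```bash
python3 - <<'E'
from h import *
for n in range(5): i=cams.snapshot('scene')
s=sensors.sense();print(s['t'],s['tcp_pos'],s['force'])
a=cv2.imread('pics/scene0.png')[195:225,420:450].astype(int);b=i[195:225,420:450,::-1].astype(int)
g=b[...,1]-(b[...,0]+b[...,2])//2;print('green px',(g>10).sum(),g.max(),(np.argwhere(g>10).mean(0)+[195,420]) if (g>10).any() else '')
E
```

```text
34.9 [0.44375237 0.25801754 0.11329938] [ -1.49290674  -0.49609838 -12.33366092]
green px 0 9
```

It held about 12 N for over a second. Lowering, releasing and retreating.

Call:
move_arm([
  {"dx": 0, "dy": 0, "dz": -0.1, "rx": 0, "ry": 0, "rz": 0},
  {"dx": 0, "dy": 0, "dz": -0.1, "rx": 0, "ry": 0, "rz": 0},
  {"dx": 0, "dy": 0, "dz": -0.1, "rx": 0, "ry": 0, "rz": 0},
  {"dx": 0, "dy": 0, "dz": -0.1, "rx": 0, "ry": 0, "rz": 0},
  {"dx": 0, "dy": 0, "dz": -0.03, "rx": 0, "ry": 0, "rz": 0},
  {"dx": 0, "dy": 0, "dz": 0, "rx": 0, "ry": 0, "rz": 0},
  {"dx": 0, "dy": 0, "dz": 0, "rx": 0, "ry": 0, "rz": 0},
  {"dx": 0, "dy": 0, "dz": 0, "rx": 0, "ry": 0, "rz": 0},
  {"dx": 0, "dy": 0, "dz": 0, "rx": 0, "ry": 0, "rz": 0},
  {"dx": 0, "dy": 0, "dz": 0, "rx": 0, "ry": 0, "rz": 0},
])

```text
t: 36.15
tcp_pos: [0.445, 0.2584, 0.1031]
tool_rot: [0.993, 0.115, 0.001, -0.0]
force: [2.1, 0.3, 4.7]
finger_gap: 0.255
gripper_force: 69.8
```

Call:
move_arm([
  {"dx": 0, "dy": 0, "dz": 0, "rx": 0, "ry": 0, "rz": 0},
  {"dx": 0, "dy": 0, "dz": 0, "rx": 0, "ry": 0, "rz": 0},
  {"dx": 0, "dy": 0, "dz": 0, "rx": 0, "ry": 0, "rz": 0},
  {"dx": 0, "dy": 0, "dz": 0, "rx": 0, "ry": 0, "rz": 0},
  {"dx": 0, "dy": 0, "dz": 0.4, "rx": 0, "ry": 0, "rz": 0},
  {"dx": 0, "dy": 0, "dz": 0.8, "rx": 0, "ry": 0, "rz": 0},
  {"dx": 0, "dy": 0, "dz": 1, "rx": 0, "ry": 0, "rz": 0},
  {"dx": 0, "dy": 0, "dz": 1, "rx": 0, "ry": 0, "rz": 0},
  {"dx": 0, "dy": 0, "dz": 1, "rx": 0, "ry": 0, "rz": 0},
  {"dx": 0, "dy": 0, "dz": 0.5, "rx": 0, "ry": 0, "rz": 0},
], claw=55)

```text
t: 37.4
tcp_pos: [0.4447, 0.2584, 0.2221]
tool_rot: [0.993, 0.115, 0.001, -0.0]
force: [0.2, -0.1, -0.4]
finger_gap: 0.55
gripper_force: 0.0
```

```bash
python3 - <<'E'
from h import *
b=cams.snapshot('scene')[:,:,::-1];a=cv2.imread('pics/scene0.png');s=sensors.sense();print(s['t'],s['tcp_pos'],s['force'],s['finger_gap'])
for n,(x0,x1,y0) in dict(white=(345,372,195),orange=(422,448,200)).items():
    print(n,[np.abs(a[y0:y0+25,x0:x1].astype(int)-b[y0+d:y0+25+d,x0:x1]).mean().round(1) for d in range(-3,4)])
cv2.imwrite('pics/end.png',cv2.resize(b[120:320,150:480],(792,480)))
E
```

```text
37.45 [0.44526305 0.25858256 0.22294287] [0.88084003 0.11631624 1.04859426] 0.5488552620134161
white [np.float64(18.0), np.float64(13.3), np.float64(7.5), np.float64(1.4), np.float64(7.2), np.float64(13.3), np.float64(18.5)]
orange [np.float64(14.9), np.float64(10.8), np.float64(6.4), np.float64(2.7), np.float64(6.1), np.float64(10.1), np.float64(13.5)]
```

View pics/end.png

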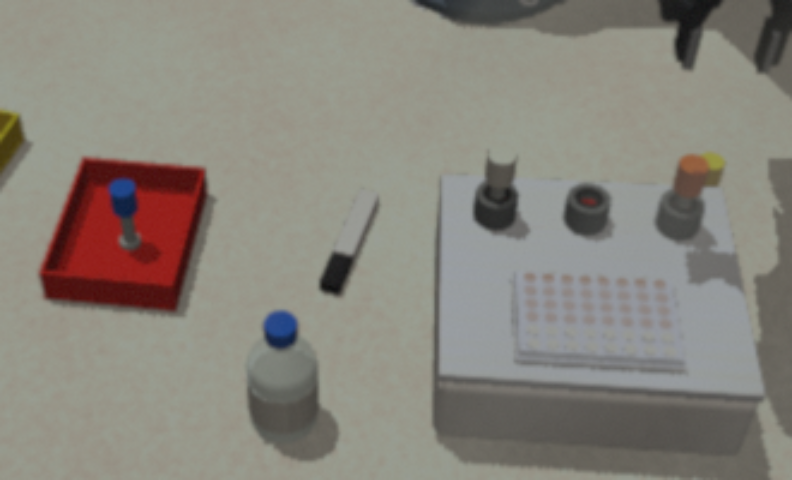

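Blue is in the red tray at (125,215), white (502,190) and orange (690,195) are home with all sockets down, the bystanders are undisturbed and the gripper is clear.

```bash
python3 -c "
from station import order
print(order.sign_off())"
```

```text
the job is handed in; nothing more can be done
None
```

The job is handed in with no verdict shown: blue came away and stands in the red tray, while white and orange held at about 12 N for a second and are back home (the green band was too small to see; force and lift put both in range).

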